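# Load the honey stall's sloped display rail

## Robot

A 6-joint arm with a two-finger parallel gripper is mounted at the origin on the work surface. World frame = base frame: x ahead of the robot, y to its left, z up, the work surface at z = 0. Lengths are in m, angles in degrees, forces in N, time in s.
With the tool pointing down it reaches from about 0.25 to 0.725 m from the base axis. Payload 9.7 kg.
Tool frame: the origin (TCP) lies between the finger pads; the fingertips stand 22 mm ahead of it and the grasp point (between the pads) lies 3 mm ahead of it; z points along the fingers, y is the line along which they close (so a half turn about z gives the same grasp; the last joint's range is limited). The gripper opens to 85 mm and grips with 20 to 120 N. Pads are 22 mm wide; open, the fingers measure 114 mm over their backs; the gripper's body (76 mm by 85 mm) begins 54 mm behind the grasp point. The pads swing forward as they close: fully open they stand 13 mm farther back than shut.
Start: joints at [-69.385, 4.979, 10.078, 95.1, 0, 90], TCP at [0.194, -0.515, 0.253] pointing down, gripper open.
Joint ranges: [-179.16, 179.16], [-48.56, 103.87], [-65.8, 70.77], [-126.05, 130.52], [-82.76, 87.17], [-180, 180]. Speed limits (degrees/s): [127.2, 127.2, 147.25, 180, 180, 180].

## Interface

Orientations are given as [roll, pitch, yaw] about the fixed x, y, z axes, in that order (R = Rz(yaw) Ry(pitch) Rx(roll)).
In Python, from workcell import bot, viewer, finder gives the robot as it stands.
- The arm moves only by the tool move_arm, never from a script. Its arguments are lists of equal length, an entry for each row: "offset": the shift along the tool's x, y, z in cm, a list of three; "twist": the turn, a rotation vector about the tool's x, y, z in rad, a list of three; "grip": the opening, from 0 (shut) to 1 (fully open). In form: {"offset": [[x, y, z], ...], "twist": [[ax, ay, az], ...], "grip": [grip, ...]}. A call has 1 to 5 rows; each row shifts and turns the commanded pose from where the row before left it, along the tool's axes as they then stand; what a row does not reach is not made up. A row lasts 1/10 s, in which the tool goes at most 50 mm and 8.59 degrees, less where a joint would pass 70% of its speed; a pose out of reach is approached as far as the arm can. A call is refused whole if a number of a shift passes 5 or a number of a turn 0.15, either way. A call with a gripper value outside its range is refused whole. The fingers move at their own pace and stop on an object; "force" is the grip in N (left out, the last holds). Time passes only in rows, so rows that do not move let the fingers close. It gives the time, the measured TCP pose, the force, the opening and the grip force at its end, in the units of the state.
- bot.get_obs(): the state, without advancing time (a new reading comes with each control period).
- viewer.camera(name): name is "scene" or "top" or "wrist"; returns a dict with "color" (480x640x3 uint8, red, green, blue), "depth" (480x640 float32, m along the optical axis (not along the pixel's ray), 0 where there is no reading), "vfov" (degrees; the focal length in pixels is half the picture's height over the tangent of half this angle, whatever the lens; pixels are square), "cx", "cy" (the principal point, pixels), "k1" (the pictures are not rectified: a ray, as slopes to the right and down, at radius r is drawn at 1 + k1 r^2 times it, then the intrinsics apply), "position" and "attitude" of the camera in the world; the wrist camera has in their place "tool_from_camera" (4x4, takes a point from camera to tool coordinates, whose origin is the TCP and whose axes are the flange's). Camera axes: x right, y down, z forward; pixel columns grow to the right and rows downward; lengths in m; the calibration is good to about 2 mm. A picture is of the moment at which its call begins: read the wrist's pose just before it.
- bot.job_done(): hands the job in; it is judged then, once.
Trained networks look in a picture, given as the dict that the camera call returned (one of the last four; its "shot" number tells which), for a name from the list of things; names that differ only in an ending like _2 or _b are one class to them, and where a whole thing is asked for, a point or a joint stands for the part that bears it (a point fixed in the world has none). Each returns a list of dicts, best first, with "p" (0 to 1); they miss things now and then, are a little off and sometimes report something else, mostly with a low value. They report only what shows in the picture. A call takes as long as a camera call.
- finder.boxes_of(picture, thing): "position" ([column, row] in pixels, amid what is visible of it).
- finder.pinpoint(picture, thing): "position" ([column, row] in pixels: a listed point, or the origin of a listed thing).
The state is a dict: "time": time; "q": joint angles; "qd": joint speeds; "joint_efforts": joint torques, N m; "ee_pos": TCP position; "tcp_rot": TCP orientation; "wrist_force": force on the tool from outside, world axes, zero at the start; "torque": the same for the moment, N m; "opening": finger opening in m; "grasp_force": force on a finger pad.
Only numpy, scipy, OpenCV 4.12 (cv2) and the standard library are available. Lean on these libraries where they do the work, as an engineer would, in place of code of your own. Each camera call takes 0.05 s, during which the arm holds its last target. There are 200 camera calls.

## Task

Close the red stop bolt fully across the low end of the sloped display rail, so that nothing can roll off. Then hang the roller hanger with the dark amber honey jar (amber top plate) on the upper half of the rail, let go and let it roll down to the bolt by itself, without pushing it; when it has come to rest, hang the one with the pale honey jar (cream top plate) on the upper half in the same way, so that it rolls down against the first. Keep both jars upright and do not knock over or push aside the two loose jars, the cash box or the phone.

Things in the scene. Friction and masses are not known exactly. Their poses are not given: they have to be found in the camera images.
- rail: Fixed sloped steel tube, 16 mm across, 430 mm long. Origin on the table under its middle; x level across the tube, away from the robot; y level along it to the HIGH end. Tube axis 170 mm up in the middle, rising 0.114 mm per mm of y. Green posts and a wooden foot (14 mm tall, 55 to 125 mm on +x) are behind it, with arms at y = -194 and +204 mm. Hangers go on from the -x (robot's) side.
- rail_load (a point): Point on the tube's axis, 129 mm (level) up the rail from its middle: a good place to hang a hanger. Axes as the rail's. Nothing stands under the tube.
- stop_place (a point): Point on the tube's axis, 114 mm (level) down the rail from its middle: where the first hanger's saddle point ends when the hanger's top plate rests on the shut bolt.
- next_place (a point): Point on the tube's axis, 15 mm (level) down the rail from its middle: where the second hanger's saddle point ends when it rests against the first.
- bolt (a joint): Travel of the red stop bolt in m: 0 fully open (off the tube, on its +x side), 0.048 fully shut, across the top of the tube at the low end. It slides level along the rail's -x direction against 2 N of friction and stays where it is left.
- bolt_knob (a point): Middle of the upright black knob on the red bolt: 20 mm in diameter, 45 mm tall (22 mm above and below this point), leaning by the 6.5 degrees of the slope. The bolt below it is 65 x 16 x 30 mm. Fully open, the knob is 46 mm to the rail's +x of the tube; shut, 2 mm to the -x. Moves with the bolt.
- amber_tab (a point): Centre of the black grip tab on top of the roller hanger with the DARK AMBER honey jar (brass lid, amber top plate). Tab 16 mm thick along x, 60 mm along y, 45 mm tall, on a top plate 100 mm along y (x from -47 to +26 mm), 24 mm below this point. z up; y along the rollers' travel; +x is the hanger's open side, which must face the rail's +x when hung.
- pale_tab (a point): Centre of the same grip tab on the hanger with the PALE cream honey jar (white lid, cream top plate). All sizes, axes and offsets of this hanger are those of the amber one.
- amber_saddle (a point): Point in the amber hanger's mouth, 64 mm below the tab centre, that lies on the tube's axis when hung. The mouth is open to +x: from the rollers' underside (60 mm below the tab centre) to the jar's lid (114 mm below). The two grooved rollers, 32 mm either side along y, centre themselves on the tube if within about 8 mm. Let go, it rolls down at 0.1 to 0.2 m/s.
- pale_saddle (a point): The same point of the pale hanger.
- amber: Amber roller hanger, loose, about 0.45 kg: aluminium C frame 208 mm tall, standing on its tray. Origin: middle of the tray's underside, 187 mm below the tab centre. Tray 85 x 76 mm (x from -47 to +38), with a fixed honey jar 60 mm across, lid top 73 mm up; a back plate at x = -44 mm (robot's side at yaw 0) joins tray and top plate.
- pale: Pale roller hanger, as the amber one. Origin: middle of the tray's underside, 187 mm below the tab centre.
- jar_mid: Bystander: loose honey jar 58 mm across, 62 mm tall, brass lid, standing between the two hangers' places. Origin: centre of its underside.
- jar_left: Bystander: loose honey jar 58 mm across, 62 mm tall, white lid, at the left of the rail. Origin: centre of its underside.
- cashbox: Bystander: dark steel cash box, 120 x 160 x 85 mm with a handle to 103 mm, at the right. Origin: centre of its underside.
- phone: Bystander: black phone, 75 x 150 x 9 mm, lying at the left. Origin: centre of its underside.

How it is judged (in metres and radians):
On the way, in this order (a step that is already met when the one before it is completed fails the run):
1. the stop bolt is shut across the rail, with both hangers still off the rail (value of joint bolt above 0.042 m and contact force between each of amber, pale and rail below 0.1 N), for 0.2 s.
2. the amber hanger hangs released on the upper half of the rail (value of joint bolt above 0.042 m and y of amber_saddle in the frame of rail above 0.02 m and x of amber_saddle in the frame of rail between -0.012 and 0.012 m and z of amber_saddle in the frame of rail above 0.163 m and contact force between amber and rail above 0.5 N and contact force between the fingers and amber below 0.1 N), for 0.04 s.
3. the amber hanger has rolled to the bolt and rests there, the pale one not yet on the rail (value of joint bolt above 0.042 m and distance between amber_saddle and stop_place below 0.018 m and contact force between amber and rail above 0.5 N and linear speed of amber below 0.03 m/s and contact force between the fingers and amber below 0.1 N and contact force between pale and rail below 0.1 N), for 0.2 s.
4. the pale hanger hangs released on the upper half of the rail (value of joint bolt above 0.042 m and y of pale_saddle in the frame of rail above 0.02 m and x of pale_saddle in the frame of rail between -0.012 and 0.012 m and z of pale_saddle in the frame of rail above 0.163 m and contact force between pale and rail above 0.5 N and contact force between the fingers and pale below 0.1 N), for 0.04 s.
5. the pale hanger has rolled down and rests against the amber one (value of joint bolt above 0.042 m and distance between amber_saddle and stop_place below 0.018 m and contact force between each of amber, pale and rail above 0.5 N and linear speed of each of amber, pale below 0.03 m/s and contact force between the fingers and amber below 0.1 N and distance between pale_saddle and next_place below 0.018 m and contact force between the fingers and pale below 0.1 N), for 0.2 s.
At the end, for the whole second after the job is handed in: The bolt is shut (joint above 0.042 m); the amber hanger hangs on the rail at rest at the bolt (its saddle point within 18 mm of stop_place) and the pale one at rest behind it (within 18 mm of next_place), both slower than 0.03 m/s and untouched (all of step 5).
It fails at once if a hanger on the lower half of the rail is touched by the fingers (pushed or set there by hand instead of rolling) ((x of amber_saddle in the frame of rail between -0.012 and 0.012 m and y of amber_saddle in the frame of rail below 0 m and contact force between amber and rail above 0.5 N and contact force between the fingers and amber above 0.5 N) or (x of pale_saddle in the frame of rail between -0.012 and 0.012 m and y of pale_saddle in the frame of rail below 0 m and contact force between pale and rail above 0.5 N and contact force between the fingers and pale above 0.5 N)).
It fails at once if a jar hanger is tipped (tilted by more than 40 degrees) (angle between any of amber, pale's own z axis and vertical above 0.7 rad).
It fails at once if a loose jar, the cash box or the phone is pushed more than 30 mm or knocked over (distance of any of jar_mid, jar_left, cashbox, phone from where it was at the start of the episode above 0.03 m or angle between any of jar_mid, jar_left's own z axis and vertical above 0.6 rad).
It also fails if it takes over 72 s, if anything falls off the work surface, if the arm or the gripper's body presses on something with over 40 N, if the wrist force passes 120 N, or if a joint passes its speed limit or range.

## Working session

There is one attempt and no reset: what is moved stays moved. The work goes in short steps, Python scripts to look and compute and a tool call to move; the robot and the scene stay as the last step left them, time stands still between calls to the robot, and variables do not carry over. Pictures are saved under pics/ and viewed, at most 10 in all, crops included, and the job is handed in when it is done.

Besides the shell and the picture viewer there is one more tool, called after "Request:" as name(argument=value, ...) on one line, values as JSON. move_arm: Moves the arm, as the interface text tells. Its arguments: {"type":"object","properties":{"offset":{"type":"array","items":{"type":"array","items":{"type":"number"}}},"twist":{"type":"array","items":{"type":"array","items":{"type":"number"}}},"grip":{"type":"array","items":{"type":"number"}},"force":{"type":"number"}},"required":["offset","twist","grip"]}

```bash
mkdir -p pics; ls
cat > h.py <<'E'
import numpy as np, cv2
from scipy.spatial.transform import Rotation as R
from workcell import bot, viewer, finder
def pose():
    o=bot.get_obs(); return np.array(o["ee_pos"]), np.array(o["tcp_rot"])
def cam(name):
    o=bot.get_obs(); c=viewer.camera(name); c["obs"]=o; return c
def ray(c,px):
    f=240/np.tan(np.radians(c["vfov"])/2)
    d=np.array([(px[0]-c["cx"])/f,(px[1]-c["cy"])/f]); u=d.copy()
    for _ in range(20): u=d/(1+c["k1"]*(u@u))
    return np.array([u[0],u[1],1.])
def TF(c):
    T=np.eye(4)
    if "tool_from_camera" in c:
        o=c["obs"]; T[:3,:3]=R.from_euler("xyz",o["tcp_rot"],degrees=True).as_matrix(); T[:3,3]=o["ee_pos"]
        return T@np.array(c["tool_from_camera"])
    a=np.array(c["attitude"],float)
    T[:3,:3]=a if a.shape==(3,3) else R.from_euler("xyz",a,degrees=True).as_matrix()
    T[:3,3]=c["position"]; return T
def atz(c,px,z):
    T=TF(c); d=T[:3,:3]@ray(c,px); return T[:3,3]+d*(z-T[2,3])/d[2]
def atd(c,px):
    x,y=int(round(px[0])),int(round(px[1])); D=c["depth"][max(y-2,0):y+3,max(x-2,0):x+3]; D=D[D>0]
    if not len(D): return None
    T=TF(c); return T[:3,3]+T[:3,:3]@ray(c,px)*np.median(D)
def save(c,n): cv2.imwrite("pics/"+n,cv2.cvtColor(c["color"],cv2.COLOR_RGB2BGR))
E
python3 - <<'E'
from h import *
np.set_printoptions(precision=3,suppress=True)
for n in ("top","scene"):
    c=cam(n); save(c,n+"1.png"); print(n,c["position"],c["attitude"],c["vfov"],c["k1"])
    for t in ["rail","rail_load","stop_place","bolt_knob","amber_tab","pale_tab","amber","pale","amber_saddle","pale_saddle","jar_mid","jar_left","cashbox","phone"]:
        for d in finder.pinpoint(c,t)[:2]:
            print(t,round(d["p"],2),np.array(d["position"]),atd(c,d["position"]))
print(bot.get_obs())
E
```

```text
pics
top [ 0.293 -0.016  1.44 ] [-169.525    0.707  -89.472] 50.387667183597046 -0.0236291799091627
rail 0.55 [258.1 274.1] [0.417 0.146 0.208]
rail_load 0.84 [264.  193.8] [0.622 0.139 0.191]
rail_load 0.65 [258.  275.5] [0.414 0.146 0.209]
stop_place 0.64 [352.8 199.9] [ 0.614 -0.087  0.167]
bolt_knob 0.57 [380.7 179.7] [ 0.647 -0.151  0.237]
amber_tab 0.94 [256.2 272.3] [0.426 0.156 0.168]
pale_tab 0.67 [410.3 276.2] [ 0.415 -0.222  0.209]
amber 0.78 [265.6 281.1] [0.404 0.132 0.165]
amber 0.49 [352.1 199.7] [ 0.615 -0.085  0.166]
pale 0.57 [402.6 280.8] [ 0.404 -0.204  0.208]
pale_saddle 0.86 [408.5 279.3] [ 0.407 -0.218  0.21 ]
jar_mid 0.81 [316.1 280.3] [0.416 0.007 0.063]
cashbox 0.73 [479.7 247.4] [ 0.506 -0.431  0.086]
phone 0.86 [168.8 296.2] [0.373 0.42  0.011]
phone 0.54 [257.2 276.3] [0.412 0.148 0.209]
scene [ 1.125 -0.61   1.225] [-141.723   -0.38    44.185] 51.34485538109073 0.031181071012693636
rail 0.62 [342.1 284.9] [0.625 0.019 0.002]
rail_load 0.78 [379.1 219.9] [0.631 0.149 0.19 ]
rail_load 0.48 [409.  213.2] [0.677 0.221 0.196]
stop_place 0.93 [313.2 274. ] [ 0
[... 520 characters left out ...]
.029]
jar_mid 0.35 [378.9 217.8] [0.627 0.152 0.193]
jar_left 0.48 [408.2 213.6] [0.675 0.221 0.193]
jar_left 0.33 [379.9 217.5] [0.629 0.155 0.194]
cashbox 0.85 [188.4 372.9] [ 0.566 -0.466  0.088]
phone 0.68 [366.8 175. ] [0.384 0.408 0.011]
{'time': 1.5, 'q': array([-69.387,   4.979,  10.078,  95.097,  -0.001,  90.002]), 'qd': array([-0.157, -0.045,  0.003, -0.048,  0.014, -0.071]), 'joint_efforts': array([  0.003, -52.01 ,  46.486,   0.002,   0.   ,   0.   ]), 'ee_pos': array([ 0.194, -0.515,  0.253]), 'tcp_rot': array([179.998,   0.001,  20.612]), 'wrist_force': array([-0.436,  0.232,  0.39 ]), 'torque': array([-0.004,  0.013,  0.04 ]), 'grasp_force': 0.0, 'opening': 0.0852222069032096}
```

View images.

View pics/top1.png

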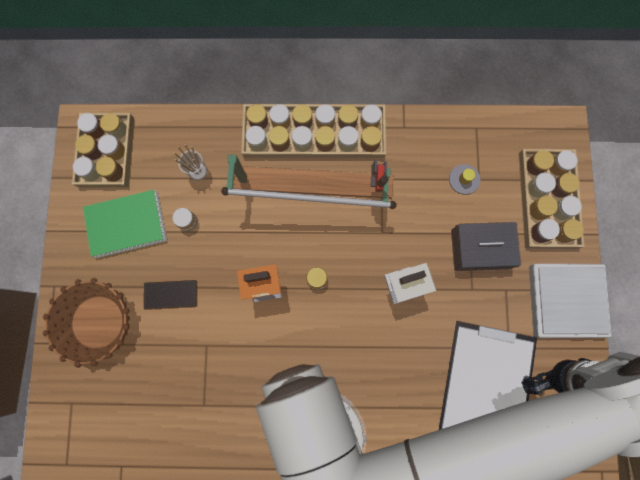

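View pics/scene1.png

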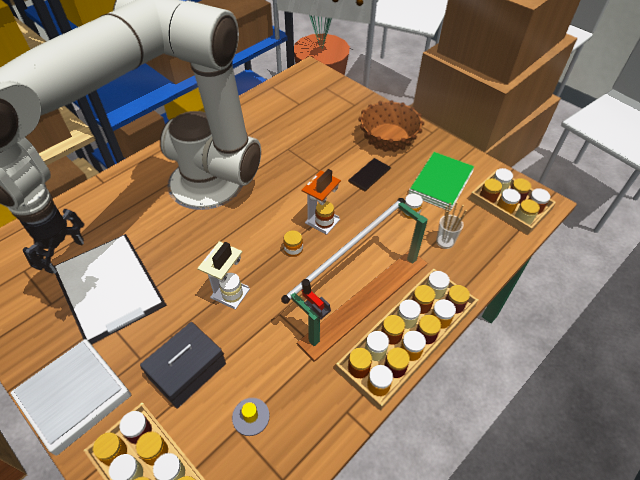

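Top view: tube from (225,191) to (393,205), red bolt open with its black knob at about (381,178). The amber plate is at (260,283) with its tab at (257,277), the pale tab is at (412,277), and the middle jar is at (317,278). The scene view agrees. Next I'll fit the geometry from the depth clouds.

```bash
cat >> h.py <<'E'
def cloud(c):
    f=240/np.tan(np.radians(c["vfov"])/2)
    v,u=np.mgrid[0:480,0:640]; p=np.stack([u.ravel(),v.ravel()],1).astype(np.float64)
    K=np.array([[f,0,c["cx"]],[0,f,c["cy"]],[0,0,1.]])
    n=cv2.undistortPoints(p[:,None],K,np.array([c["k1"],0,0,0.]))[:,0]
    D=c["depth"].ravel().astype(float); m=D>0; T=TF(c)
    P=np.c_[n*D[:,None],D][m]; return P@T[:3,:3].T+T[:3,3], c["color"].reshape(-1,3)[m].astype(int)
def rect(P):
    (x,y),(w,h),a=cv2.minAreaRect(P[:,:2].astype(np.float32)*1000); return np.round([x,y,w,h,a],1)
def inbox(P,lo,hi): return np.all((P>lo)&(P<hi),1)
E
python3 - <<'E'
from h import *
np.set_printoptions(precision=4,suppress=True)
for n in ("top","scene"):
    c=cam(n); P,C=cloud(c); s=C.sum(1); print(n)
    for nm,x,y in (("amber",.42,.15),("pale",.42,-.22)):
        m=inbox(P,[x-.08,y-.08,.195],[x+.08,y+.08,.225])&(s<150); print(nm,"tab",m.sum(),rect(P[m]),np.median(P[m,2]))
        m=inbox(P,[x-.08,y-.08,.150],[x+.08,y+.08,.178])&(s>200); print(nm,"plate",m.sum(),rect(P[m]),np.median(P[m,2]))
    # knob
    m=inbox(P,[.6,-.2,.215],[.72,-.1,.26])&(s<150); print("knob",m.sum(),rect(P[m]),P[m].max(0),P[m].mean(0))
    m=inbox(P,[.57,-.2,.13],[.72,-.1,.26])&(C[:,0]>110)&(C[:,1]<60); print("red",m.sum(),rect(P[m]),P[m].max(0),P[m].mean(0))
    # tube
    m=inbox(P,[.55,-.17,.14],[.645,.2,.215])&(np.ptp(C,axis=1)<25)&(s>200)
    Q=P[m]; x=np.polyfit(Q[:,1],Q[:,0],1)
    for _ in range(3):
        r=Q[:,0]-np.polyval(x,Q[:,1]); Q=Q[abs(r)<.01]; x=np.polyfit(Q[:,1],Q[:,0],1)
    z=np.polyfit(Q[:,1],Q[:,2],1); print("tube",len(Q),x,z,Q[:,1].min(),Q[:,1].max())
    m=inbox(P,[.35,-.05,.03],[.47,.05,.08]); print("jarmid",rect(P[m]))
c=cam("top")
for px in ((225,191),(393,205)): print(atd(c,px))
E
```

```text
top
amber tab 13 [406.7 146.2   0.9  48.2  10.3] 0.20361534971482786
amber plate 957 [403.1 150.9  73.8 100.   10. ] 0.16473100239910798
pale tab 3 [ 402.5 -202.     3.3    1.5   29.9] 0.20709736192765038
pale plate 996 [ 404.4 -232.6   73.1  101.3   17.6] 0.16467932115007822
knob 17 [ 642.9 -153.    13.2    4.2   58.4] [ 0.6475 -0.1479  0.2402] [ 0.643  -0.1529  0.2284]
red 21 [ 659.5 -153.3   14.6   43.6   84.9] [ 0.6806 -0.1462  0.2358] [ 0.653  -0.1519  0.1973]
tube 849 [0.0504 0.6155] [0.1143 0.1753] -0.1697008642113696 0.19944159237600376
jarmid [425.4   7.9  57.1  54.8   0.4]
scene
amber tab 40 [416.6 167.6  16.1  34.1   9.8] 0.20741570709228407
amber plate 424 [407.1 152.7  75.2 104.5   8.9] 0.16375719012554946
pale tab 169 [ 418.3 -227.4   17.6   61.2   18.1] 0.20703448107347833
pale plate 624 [ 406.9 -229.2   77.2  103.    18.1] 0.16335512184394296
knob 76 [ 654.4 -157.3   19.1   17.1   29.1] [ 0.6639 -0.148   0.2418] [ 0.6565 -0.1585  0.2323]
red 126 [ 672.8 -152.3   63.9   19.3    0.1] [ 0.7047 -0.1427  0.1982] [ 0.684  -0.1538  0.191 ]
tube 648 [0.0546 0.6222] [0.1132 0.1744] -0.16920263657718643 0.1994121832971778
jarmid [430.2   7.8  54.1  57.2  78.8]
[0.6257 0.2357 0.2041]
[ 0.6041 -0.1911  0.1549]
```

```bash
cat > plan.py <<'E'
import sys; from h import *
# usage: x y z(m, TCP) yaw n  -> rows in tool axes (cm, rad)
def plan(x,y,z,yaw,n,lean=0.):
    p,e=pose(); R0=R.from_euler("xyz",e,degrees=True); R1=R.from_euler("xyz",[180,0,yaw],degrees=True)
    if lean: R1=R.from_rotvec(np.radians(lean)*np.array([np.cos(np.radians(-3)),np.sin(np.radians(-3)),0]))*R1
    w=(R0.inv()*R1).as_rotvec(); d=(np.array([x,y,z])-p)
    print("from",np.round(p,4),np.round(e,1),"twist/row",np.round(w/n,3))
    for i in range(n): print(np.round((R0*R.from_rotvec(w*i/n)).inv().apply(d/n)*100,1).tolist())
if __name__=="__main__": a=list(map(float,sys.argv[1:])); plan(*a[:4],int(a[4]),*a[5:])
E
python3 plan.py 0.645 -0.157 0.31 87 15
```

```text
from [ 0.1937 -0.5148  0.2533] [180.   -0.   20.6] twist/row [ 0.     0.    -0.077]
[3.7, -1.2, -0.4]
[3.7, -0.9, -0.4]
[3.8, -0.6, -0.4]
[3.8, -0.3, -0.4]
[3.8, -0.0, -0.4]
[3.8, 0.3, -0.4]
[3.8, 0.6, -0.4]
[3.7, 0.9, -0.4]
[3.7, 1.2, -0.4]
[3.6, 1.4, -0.4]
[3.4, 1.7, -0.4]
[3.3, 2.0, -0.4]
[3.1, 2.2, -0.4]
[3.0, 2.5, -0.4]
[2.8, 2.7, -0.4]
```

Request:
move_arm(offset=[[3.7,-1.2,-0.4],[3.7,-0.9,-0.4],[3.8,-0.6,-0.4],[3.8,-0.3,-0.4],[3.8,0,-0.4]], twist=[[0,0,-0.077],[0,0,-0.077],[0,0,-0.077],[0,0,-0.077],[0,0,-0.077]], grip=[1,1,1,1,1])

```text
time: 2.15
ee_pos: [0.3446, -0.3945, 0.2736]
tcp_rot: [180.0, -0.0, 42.8]
wrist_force: [-0.4, -0.3, -0.1]
opening: 0.0851
grasp_force: 0.0
```

Request:
move_arm(offset=[[3.8,0.3,-0.4],[3.8,0.6,-0.4],[3.7,0.9,-0.4],[3.7,1.2,-0.4],[3.6,1.4,-0.4]], twist=[[0,0,-0.077],[0,0,-0.077],[0,0,-0.077],[0,0,-0.077],[0,0,-0.077]], grip=[1,1,1,1,1])

```text
time: 2.65
ee_pos: [0.4958, -0.2755, 0.2935]
tcp_rot: [180.0, 0.0, 64.9]
wrist_force: [0.4, -0.8, 0.5]
opening: 0.0858
grasp_force: 0.0
```

Request:
move_arm(offset=[[3.4,1.7,-0.4],[3.3,2.0,-0.4],[3.1,2.2,-0.4],[3.0,2.5,-0.4],[2.8,2.7,-0.4]], twist=[[0,0,-0.077],[0,0,-0.077],[0,0,-0.077],[0,0,-0.077],[0,0,-0.077]], grip=[1,1,1,1,1])

```text
time: 3.15
ee_pos: [0.6471, -0.1565, 0.3135]
tcp_rot: [180.0, 0.0, 87.0]
wrist_force: [1.1, 0.0, -0.2]
opening: 0.0855
grasp_force: 0.0
```

Run:
```python
from h import *
np.set_printoptions(precision=4,suppress=True)
c=cam("wrist"); save(c,"w1.png"); print(c["obs"]["ee_pos"],c["obs"]["tcp_rot"],c["obs"]["time"])
for t in ("bolt_knob","stop_place"):
  for d in finder.pinpoint(c,t)[:2]: print(t,d["p"],d["position"],atz(c,d["position"],.217 if t=="bolt_knob" else .157))
P,C=cloud(c); s=C.sum(1)
m=inbox(P,[.63,-.19,.205],[.7,-.12,.26])&(s<150); print("knob",m.sum(),rect(P[m]),P[m].max(0),P[m].mean(0))
m=inbox(P,[.57,-.2,.13],[.72,-.1,.26])&(C[:,0]>110)&(C[:,1]<60); print("red",m.sum(),rect(P[m]),P[m].max(0))
```

```text
[ 0.6471 -0.1565  0.3135] [179.9854   0.0056  86.9743] 3.15
bolt_knob 0.64 [323.8, 258.3] [ 0.6497 -0.158   0.217 ]
stop_place 0.96 [261.2, 131.0] [ 0.6125 -0.089   0.157 ]
knob 1619 [ 650.5 -156.7   22.3   19.1   73.3] [ 0.6606 -0.1458  0.2388] [ 0.6506 -0.1543  0.2292]
red 1804 [ 669.4 -153.7   17.2   64.7   85.9] [ 0.7019 -0.1432  0.1962]
```

View pics/w1.png

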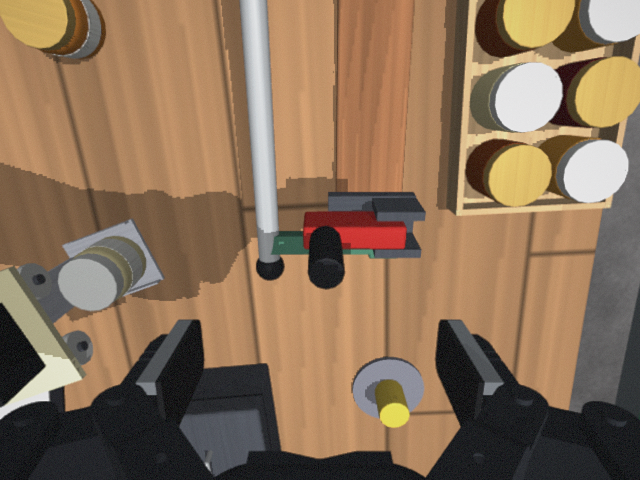

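Wrist view: knob at about (324,258), between the finger lines, consistent with the measured (0.650,-0.156). Next: descend, grip and pull.

Request:
move_arm(offset=[[0,0.3,3.0],[0,0,3.0],[0,0,2.7],[0,0,0],[0,0,0]], twist=[[0,0,0],[0,0,0],[0,0,0],[0,0,0],[0,0,0]], grip=[1,1,1,0,0], force=30)

```text
time: 3.8
ee_pos: [0.6483, -0.1584, 0.2273]
tcp_rot: [180.0, 0.0, 86.7]
wrist_force: [0.0, 0.3, 0.2]
opening: 0.0591
grasp_force: 0.0
```

Request:
move_arm(offset=[[0,0,0],[0,0,0],[0,0,0],[0,0,0],[0,0,0]], twist=[[0,0,0],[0,0,0],[0,0,0],[0,0,0],[0,0,0]], grip=[0,0,0,0,0])

```text
time: 4.3
ee_pos: [0.6495, -0.1581, 0.2281]
tcp_rot: [179.8, 0.0, 86.8]
wrist_force: [0.1, -0.9, 5.9]
opening: 0.0189
grasp_force: 29.1
```

Request:
move_arm(offset=[[0,-1.2,0],[0,-1.2,0],[0,-1.2,0],[0,-0.9,0],[0,-0.5,0]], twist=[[0,0,0],[0,0,0],[0,0,0],[0,0,0],[0,0,0]], grip=[0,0,0,0,0])

```text
time: 4.8
ee_pos: [0.6057, -0.1559, 0.2283]
tcp_rot: [179.0, 0.1, 86.8]
wrist_force: [57.3, -5.7, -8.9]
opening: 0.0191
grasp_force: 34.7
```

Request:
move_arm(offset=[[0,0,0],[0,0,0],[0,0.1,0]], twist=[[0,0,0],[0,0,0],[0,0,0]], grip=[0,0,0])

```text
time: 5.1
ee_pos: [0.6062, -0.1559, 0.2282]
tcp_rot: [179.2, 0.1, 86.8]
wrist_force: [31.1, -4.4, -0.2]
opening: 0.0189
grasp_force: 32.1
```

Request:
move_arm(offset=[[0,0.3,0],[0,0,0],[0,0,0],[0,0,-3],[0,0,-4]], twist=[[0,0,0],[0,0,0],[0,0,0],[0,0,0],[0,0,0]], grip=[0.6,0.6,0.6,0.6,1])

```text
time: 5.6
ee_pos: [0.6019, -0.1551, 0.295]
tcp_rot: [-179.7, -0.1, 86.8]
wrist_force: [0.3, 0.2, 0.8]
opening: 0.0646
grasp_force: 0.0
```

```bash
python3 - <<'E'
from h import *
np.set_printoptions(precision=4,suppress=True)
c=cam("wrist"); save(c,"w2.png"); print(c["obs"]["ee_pos"],c["obs"]["time"])
P,C=cloud(c); s=C.sum(1)
m=inbox(P,[.57,-.2,.13],[.72,-.1,.22])&(C[:,0]>110)&(C[:,1]<60); print("red",m.sum(),rect(P[m]),P[m].max(0))
m=inbox(P,[.57,-.19,.215],[.7,-.12,.245])&(s<150); print("knob",m.sum(),rect(P[m]),P[m].max(0))
m=inbox(P,[.57,-.1,.13],[.645,.05,.19])&(np.ptp(C,axis=1)<25)&(s>200); Q=P[m]; print("tube",len(Q),np.polyfit(Q[:,1],Q[:,0],1),np.polyfit(Q[:,1],Q[:,2],1))
E
python3 plan.py 0.4155 0.1535 0.29 99.5 11
```

```text
[ 0.6019 -0.1551  0.295 ] 5.6
red 2675 [ 626.  -150.9   18.1   64.2   86.9] [ 0.6581 -0.1408  0.2004]
knob 1671 [ 606.8 -155.2   21.    18.7   84.7] [ 0.6165 -0.1448  0.239 ]
tube 4071 [0.0501 0.6169] [0.112  0.1735]
from [ 0.6027 -0.1552  0.3037] [1.797e+02 1.000e-01 8.680e+01] twist/row [ 0.    0.   -0.02]
[2.7, -1.9, 0.1]
[2.7, -1.8, 0.1]
[2.8, -1.7, 0.1]
[2.8, -1.7, 0.1]
[2.8, -1.6, 0.1]
[2.9, -1.6, 0.1]
[2.9, -1.5, 0.1]
[2.9, -1.5, 0.1]
[3.0, -1.4, 0.1]
[3.0, -1.3, 0.1]
[3.0, -1.3, 0.1]
```

View pics/w2.png

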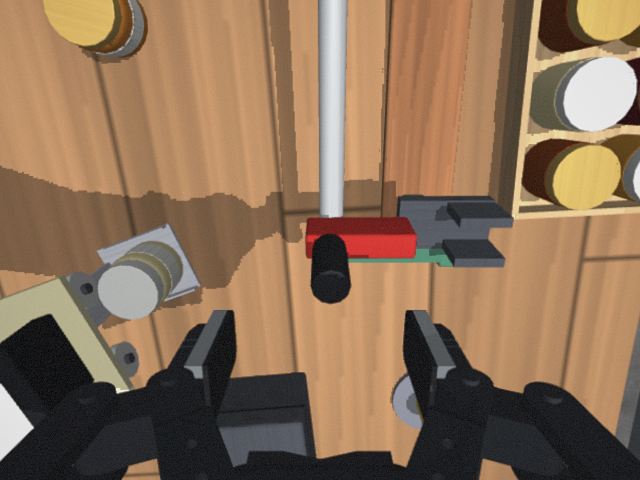

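Wrist view: the red bolt now crosses the tube, with the knob at (331,270) about 2 mm to its -x side, so it is shut. Next, go above the amber hanger.

Request:
move_arm(offset=[[2.7,-1.9,0.1],[2.7,-1.8,0.1],[2.8,-1.7,0.1],[2.8,-1.7,0.1],[2.8,-1.6,0.1]], twist=[[0,0,-0.02],[0,0,-0.02],[0,0,-0.02],[0,0,-0.02],[0,0,-0.02]], grip=[1,1,1,1,1])

```text
time: 6.15
ee_pos: [0.517, -0.0149, 0.2913]
tcp_rot: [-180.0, -0.0, 92.6]
wrist_force: [-0.2, -0.9, 0.1]
opening: 0.0852
grasp_force: 0.0
```

Request:
move_arm(offset=[[2.9,-1.6,0.1],[2.9,-1.5,0.1],[2.9,-1.5,0.1],[3.0,-1.4,0.1],[3.0,-1.3,0.1]], twist=[[0,0,-0.02],[0,0,-0.02],[0,0,-0.02],[0,0,-0.02],[0,0,-0.02]], grip=[1,1,1,1,1])

```text
time: 6.65
ee_pos: [0.4319, 0.1254, 0.2864]
tcp_rot: [-180.0, -0.0, 98.3]
wrist_force: [-0.1, -0.3, -0.7]
opening: 0.0853
grasp_force: 0.0
```

Request:
move_arm(offset=[[3.0,-1.3,0.1],[0,0,0]], twist=[[0,0,-0.02],[0,0,0]], grip=[1,1])

```text
time: 6.85
ee_pos: [0.4141, 0.1544, 0.2856]
tcp_rot: [180.0, -0.0, 99.6]
wrist_force: [1.2, 0.9, -0.0]
opening: 0.0854
grasp_force: 0.0
```

```bash
cat > tab.py <<'E'
import sys; from h import *
np.set_printoptions(precision=4,suppress=True)
x,y=map(float,sys.argv[1:3]); nm=sys.argv[3]; c=cam("wrist"); save(c,sys.argv[4]); P,C=cloud(c); s=C.sum(1)
print(c["obs"]["ee_pos"],c["obs"]["tcp_rot"],c["obs"]["time"])
m=inbox(P,[x-.06,y-.06,.2],[x+.06,y+.06,.218])&(s<150); print("tab top",m.sum(),rect(P[m]),np.median(P[m,2]))
m=inbox(P,[x-.09,y-.08,.150],[x+.08,y+.08,.178])&(s>200); print("plate",m.sum(),rect(P[m]),np.median(P[m,2]))
for d in finder.pinpoint(c,nm)[:1]: print(d["p"],d["position"],atz(c,d["position"],.187))
E
python3 tab.py .4155 .1535 amber_tab w3.png
```

```text
[0.4141 0.1544 0.2856] [179.9999  -0.038   99.6102] 6.85
tab top 2845 [413.7 152.8  16.   59.7   9.9] 0.2077640610198591
plate 13943 [403.6 150.3  73.2 100.6   9.8] 0.16287973120585067
```

Tab measured at (0.4137,0.1528), 16 x 60 mm, yaw 9.9°, which matches the given size. Descend and grip.

Request:
move_arm(offset=[[-0.1,0,3.5],[0,0,3.4],[0,0,2.4],[0,0,0],[0,0,0]], twist=[[0,0,-0.005],[0,0,0],[0,0,0],[0,0,0],[0,0,0]], grip=[1,1,1,0,0], force=60)

```text
time: 7.45
ee_pos: [0.4164, 0.1508, 0.193]
tcp_rot: [-180.0, 0.0, 99.6]
wrist_force: [0.2, 0.2, 1.0]
opening: 0.0592
grasp_force: 0.0
```

Request:
move_arm(offset=[[0,0,0],[0,0,0],[0,0,0],[0,0,0]], twist=[[0,0,0],[0,0,0],[0,0,0],[0,0,0]], grip=[0,0,0,0])

```text
time: 7.85
ee_pos: [0.4162, 0.1515, 0.1932]
tcp_rot: [180.0, -0.0, 99.7]
wrist_force: [-2.5, -0.8, 6.9]
opening: 0.0151
grasp_force: 60.4
```

```bash
python3 - <<'E'
from h import *
o=bot.get_obs(); p,e=pose(); print(o["opening"],o["grasp_force"],o["wrist_force"],e)
E
echo lift; python3 plan.py 0.4137 0.1528 0.28 87 5 ; echo lean; python3 plan.py 0.53 0.1508 0.28 87 5 6.5
```

```text
0.015086591606137565 60.437384247779846 [-2.49569433 -0.75377912  6.86959578] [ 1.79952565e+02 -1.89848943e-02  9.96892587e+01]
lift
from [0.4162 0.1515 0.1932] [180.   -0.   99.7] twist/row [ 0.    -0.     0.044]
[0.0, -0.0, -1.7]
[0.0, -0.0, -1.7]
[0.0, -0.0, -1.7]
[0.0, -0.0, -1.7]
[0.0, -0.1, -1.7]
lean
from [0.4162 0.1515 0.1932] [180.   -0.   99.7] twist/row [-0.002  0.023  0.044]
[-0.4, 2.2, -1.7]
[-0.3, 2.3, -1.7]
[-0.1, 2.3, -1.7]
[0.0, 2.3, -1.7]
[0.2, 2.3, -1.7]
```

```bash
python3 plan.py 0.44 0.145 0.276 87 5 6.5
```

```text
from [0.4162 0.1515 0.1932] [180.   -0.   99.7] twist/row [-0.002  0.023  0.044]
[-0.2, 0.4, -1.7]
[-0.2, 0.5, -1.7]
[-0.1, 0.5, -1.7]
[-0.0, 0.5, -1.7]
[0.0, 0.5, -1.7]
```

Request:
move_arm(offset=[[-0.2,0.2,-1.7],[-0.2,0.5,-1.7],[-0.1,0.5,-1.7],[0,0.5,-1.7],[0,0.6,-1.7]], twist=[[-0.002,0.013,0.034],[-0.002,0.025,0.046],[-0.002,0.025,0.046],[-0.002,0.025,0.046],[-0.002,0.025,0.046]], grip=[0,0,0,0,0])

```text
time: 8.35
ee_pos: [0.4399, 0.1446, 0.2775]
tcp_rot: [-179.9, -6.5, 87.1]
wrist_force: [-1.0, -0.0, -3.9]
opening: 0.0154
grasp_force: 59.0
```

```bash
python3 plan.py 0.60 0.145 0.275 87 6 6.5
python3 - <<'E'
from h import *
o=bot.get_obs(); print(o["opening"],o["grasp_force"],o["wrist_force"],o["torque"],o["time"])
E
```

```text
from [0.4399 0.1446 0.2775] [-179.9   -6.5   87.1] twist/row [-0. -0.  0.]
[0.1, 2.7, 0.1]
[0.1, 2.7, 0.1]
[0.1, 2.7, 0.1]
[0.1, 2.7, 0.1]
[0.1, 2.7, 0.1]
[0.1, 2.7, 0.1]
0.01536993528740091 59.02496159076691 [-1.03702577 -0.0164995  -3.87492358] [-0.1927666  -0.04620203  0.03769364] 8.35
```

Request:
move_arm(offset=[[0.1,2.7,0.1],[0.1,2.7,0],[0.1,2.7,0],[0.2,2.7,0.1],[0.2,2.7,0]], twist=[[0,0,0],[0,0,0],[0,0,0],[0,0,0],[0,0,0]], grip=[0,0,0,0,0])

```text
time: 8.85
ee_pos: [0.576, 0.1451, 0.2749]
tcp_rot: [-179.8, -6.5, 87.2]
wrist_force: [-0.1, 0.2, -3.2]
opening: 0.0152
grasp_force: 59.2
```

Request:
move_arm(offset=[[0.2,2.5,0],[0.2,2.5,0],[0,0,0]], twist=[[0,0,0],[0,0,0],[0,0,0]], grip=[0,0,0])

```text
time: 9.15
ee_pos: [0.6273, 0.1467, 0.2733]
tcp_rot: [-179.8, -6.4, 87.1]
wrist_force: [-0.1, 0.2, -4.5]
opening: 0.0153
grasp_force: 60.1
```

Run:
```python
from h import *
c=cam("scene"); save(c,"s2.png"); print(c["obs"]["ee_pos"],c["obs"]["tcp_rot"],c["obs"]["wrist_force"],c["obs"]["grasp_force"])
cv2.imwrite("pics/s2c.png",cv2.resize(cv2.cvtColor(c["color"],cv2.COLOR_RGB2BGR)[90:330,240:500],None,fx=2.3,fy=2.3))
for t in ("amber_saddle","amber_tab","rail_load"):
  for d in finder.pinpoint(c,t)[:1]: print(t,d["p"],d["position"],atz(c,d["position"],{"amber_saddle":.205,"amber_tab":.27,"rail_load":.1847}[t]))
```

```text
[0.62726229 0.14666884 0.2733346 ] [-179.75225636   -6.43233889   87.13629759] [-0.10942742  0.23107261 -4.48238204] 60.102766156196594
amber_saddle 0.76 [382.6, 212.8] [0.62866843 0.16442365 0.205     ]
amber_tab 0.68 [382.2, 197.5] [0.62549254 0.1555333  0.27      ]
rail_load 0.85 [378.8, 218.8] [0.62538186 0.1555247  0.1847    ]
```

View pics/s2c.png

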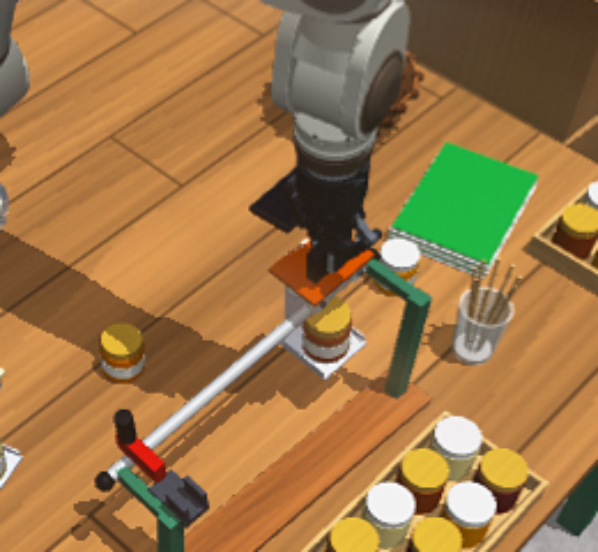

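Scene crop: the amber hanger sits over the tube's upper part (plate at about (325,270)) with its jar below the tube and the bolt across the low end. Lower and check the force.

Request:
move_arm(offset=[[0,-0.2,1.0],[0,0,0.7],[0,0,0.2],[0,0,0]], twist=[[0,0,0],[0,0,0],[0,0,0],[0,0,0]], grip=[0,0,0,0])

```text
time: 9.75
ee_pos: [0.6227, 0.149, 0.2571]
tcp_rot: [-179.9, -6.5, 87.2]
wrist_force: [-0.4, 0.1, -3.0]
opening: 0.015
grasp_force: 60.1
```

Request:
move_arm(offset=[[0,0.2,0.2],[0,0,0.1],[0,0,0]], twist=[[0,0,0],[0,0,0],[0,0,0]], grip=[0,0,0])

```text
time: 10.05
ee_pos: [0.6255, 0.1492, 0.2552]
tcp_rot: [-180.0, -6.5, 87.2]
wrist_force: [-0.7, -0.3, 2.9]
opening: 0.0153
grasp_force: 61.1
```

Request:
move_arm(offset=[[0,0,0],[0,0,0],[0,0,0],[0,0,0],[0,0,0]], twist=[[0,0,0],[0,0,0],[0,0,0],[0,0,0],[0,0,0]], grip=[1,1,1,1,1])

```text
time: 10.55
ee_pos: [0.6252, 0.1492, 0.2541]
tcp_rot: [-179.9, -6.5, 87.2]
wrist_force: [-0.5, -0.9, -0.5]
opening: 0.085
grasp_force: 0.0
```

Request:
move_arm(offset=[[0,0,0],[0,0,0],[0,0,0],[0,0,0],[0,0,0]], twist=[[0,0,0],[0,0,0],[0,0,0],[0,0,0],[0,0,0]], grip=[1,1,1,1,1])

```text
time: 11.05
ee_pos: [0.6251, 0.1493, 0.2542]
tcp_rot: [-179.9, -6.5, 87.2]
wrist_force: [-0.4, 0.2, -0.0]
opening: 0.0853
grasp_force: 0.0
```

```bash
cat > look.py <<'E'
import sys; from h import *
np.set_printoptions(precision=4,suppress=True)
c=cam("scene"); save(c,sys.argv[1]); P,C=cloud(c); print(c["obs"]["time"],c["obs"]["ee_pos"])
r,g,b=C.T
m=inbox(P,[.53,-.25,.19],[.7,.25,.26])&(r>150)&(g<130)&(b<90)&(g>50); print("amber plate",m.sum(),m.any() and (rect(P[m]),P[m].mean(0)))
m=inbox(P,[.53,-.25,.19],[.7,.25,.26])&(r>150)&(g>150); print("pale plate",m.sum(),m.any() and (rect(P[m]),P[m].mean(0)))
E
python3 look.py s3.png; python3 plan.py 0.58 0.145 0.34 87 3
```

```text
11.05 [0.6251 0.1493 0.2542]
amber plate 379 (array([613. , -14.6,  79.5, 281.9,   0.1]), array([0.6219, 0.0605, 0.2151]))
pale plate 69 (array([613.3, 128.8, 145.2,  25.1,  70. ]), array([0.6295, 0.1726, 0.1952]))
from [0.6251 0.1493 0.2542] [-179.9   -6.5   87.2] twist/row [-0.001 -0.038  0.001]
[0.1, -1.5, -2.9]
[-0.0, -1.5, -2.9]
[-0.1, -1.5, -2.9]
```

Request:
move_arm(offset=[[0.1,0,-3.0],[0,-1.5,-2.9],[-0.1,-1.5,-2.9],[0,0,0]], twist=[[0,-0.038,0],[0,-0.038,0],[0,-0.038,0],[0,0,0]], grip=[1,1,1,1])

```text
time: 11.5
ee_pos: [0.5942, 0.1446, 0.347]
tcp_rot: [179.8, -0.0, 87.2]
wrist_force: [1.0, 0.0, -0.6]
opening: 0.0854
grasp_force: 0.0
```

```bash
python3 plan.py 0.417 -0.2276 0.285 107.8 12
```

```text
from [0.5942 0.1446 0.347 ] [179.8  -0.   87.2] twist/row [ 0.    0.   -0.03]
[-3.2, -1.3, 0.5]
[-3.1, -1.4, 0.5]
[-3.1, -1.5, 0.5]
[-3.0, -1.6, 0.5]
[-3.0, -1.7, 0.5]
[-2.9, -1.8, 0.5]
[-2.9, -1.9, 0.5]
[-2.8, -2.0, 0.5]
[-2.8, -2.0, 0.5]
[-2.7, -2.1, 0.5]
[-2.6, -2.2, 0.5]
[-2.6, -2.3, 0.5]
```

Request:
move_arm(offset=[[-3.2,-1.3,0.5],[-3.1,-1.4,0.5],[-3.1,-1.5,0.5],[-3.0,-1.6,0.5],[-3.0,-1.7,0.5]], twist=[[0,0,-0.03],[0,0,-0.03],[0,0,-0.03],[0,0,-0.03],[0,0,-0.03]], grip=[1,1,1,1,1])

```text
time: 12.0
ee_pos: [0.5209, -0.012, 0.3165]
tcp_rot: [-179.9, 0.0, 95.9]
wrist_force: [-0.5, -0.3, 1.4]
opening: 0.0854
grasp_force: 0.0
```

Request:
move_arm(offset=[[-2.9,-1.8,0.5],[-2.9,-1.9,0.5],[-2.8,-2.0,0.5],[-2.8,-2.0,0.5],[-2.7,-2.1,0.5]], twist=[[0,0,-0.03],[0,0,-0.03],[0,0,-0.03],[0,0,-0.03],[0,0,-0.03]], grip=[1,1,1,1,1])

```text
time: 12.5
ee_pos: [0.4466, -0.1671, 0.2918]
tcp_rot: [-179.9, -0.0, 104.4]
wrist_force: [0.4, -0.7, 0.5]
opening: 0.0855
grasp_force: 0.0
```

Request:
move_arm(offset=[[-2.6,-2.2,0.5],[-2.6,-2.3,0.5],[0,0,0]], twist=[[0,0,-0.03],[0,0,-0.03],[0,0,0]], grip=[1,1,1])

```text
time: 12.8
ee_pos: [0.416, -0.2305, 0.2814]
tcp_rot: [-179.8, -0.0, 107.7]
wrist_force: [1.0, -0.4, -0.2]
opening: 0.0853
grasp_force: 0.0
```

```bash
python3 tab.py .416 -.2276 pale_tab w4.png; python3 look.py s4.png
python3 - <<'E'
import cv2; i=cv2.imread("pics/s4.png")[150:390,180:460]; cv2.imwrite("pics/s4c.png",cv2.resize(i,None,fx=2.3,fy=2.3))
E
```

```text
[ 0.416  -0.2305  0.2814] [-179.8299   -0.0249  107.6588] 12.8
tab top 2687 [ 414.4 -229.    15.    58.8   17.8] 0.20776056123521225
plate 14517 [ 404.8 -233.    73.2  100.4   17.5] 0.16290632359195253
0.6 [319.3, 251.8] [ 0.4148 -0.2274  0.187 ]
12.9 [ 0.4173 -0.2284  0.2821]
amber plate 494 (array([608.7, -98. , 115.2,  89.5,  89.8]), array([ 0.6088, -0.0912,  0.1977]))
pale plate 158 (array([609.5,  59.3, 347.2,  29. ,  79.9]), array([0.626 , 0.1566, 0.1955]))
```

View pics/s4c.png

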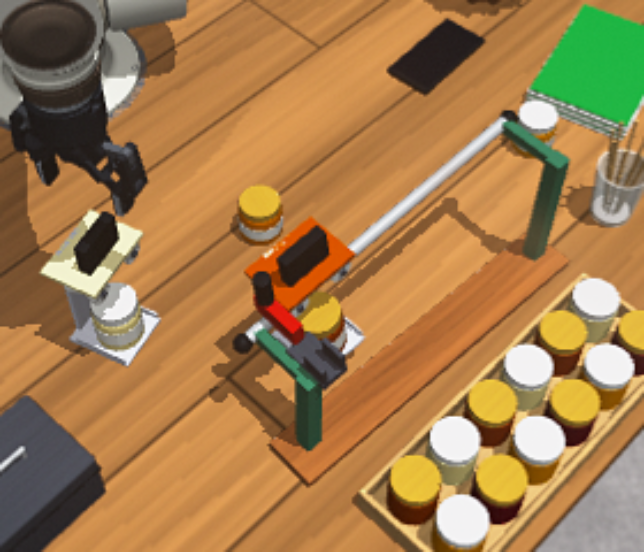

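Scene crop: the amber hanger rests against the red bolt, plate at about (300,260). The pale hanger is still on the table. Grip pale.

Request:
move_arm(offset=[[0,-0.2,3.5],[0,0,3.4],[0,0,2.1],[0,0,0],[0,0,0]], twist=[[0,0,0],[0,0,0],[0,0,0],[0,0,0],[0,0,0]], grip=[1,1,1,0,0], force=60)

```text
time: 13.45
ee_pos: [0.4159, -0.2279, 0.1933]
tcp_rot: [-179.9, 0.0, 107.9]
wrist_force: [0.2, 0.9, 0.6]
opening: 0.0591
grasp_force: 0.0
```

Request:
move_arm(offset=[[0,0,0],[0,0,0],[0,0,0],[0,0,0]], twist=[[0,0,0],[0,0,0],[0,0,0],[0,0,0]], grip=[0,0,0,0])

```text
time: 13.85
ee_pos: [0.4158, -0.2289, 0.1936]
tcp_rot: [-179.9, 0.1, 107.8]
wrist_force: [-1.9, -0.1, 5.8]
opening: 0.0152
grasp_force: 59.9
```

Request:
move_arm(offset=[[0,0,-2.5],[0,0,-2.5],[0,0,-3],[0,0,-2],[0,0,0]], twist=[[0,0,0],[0,0,0.06],[0,0,0.1],[0,0,0.1],[0,0,0.1]], grip=[0,0,0,0,0])

```text
time: 14.35
ee_pos: [0.4162, -0.2288, 0.2951]
tcp_rot: [179.9, 0.1, 86.9]
wrist_force: [-0.2, -0.1, -5.6]
opening: 0.0155
grasp_force: 59.4
```

```bash
python3 - <<'E'
from h import *
o=bot.get_obs(); print(o["opening"],o["grasp_force"],o["wrist_force"],o["torque"],o["time"])
E
python3 plan.py 0.44 0.145 0.30 87 11 6.5
```

```text
0.0154892157120776 59.40930962562561 [-0.18406608 -0.07162823 -5.62600889] [-0.01894899 -0.08195558  0.02527169] 14.35
from [ 0.4162 -0.2288  0.2951] [1.799e+02 1.000e-01 8.690e+01] twist/row [ 0.    0.01 -0.  ]
[3.4, 0.0, -0.1]
[3.4, 0.0, -0.0]
[3.4, 0.0, 0.0]
[3.4, 0.0, 0.1]
[3.4, 0.0, 0.1]
[3.4, 0.0, 0.1]
[3.4, 0.0, 0.2]
[3.4, 0.0, 0.2]
[3.4, 0.0, 0.2]
[3.4, 0.0, 0.3]
[3.4, 0.0, 0.3]
```

Request:
move_arm(offset=[[2.6,0,0],[3.4,0,0],[3.4,0,0],[3.4,0,0],[3.4,0,0]], twist=[[0,0,0],[0,0,0],[0,0,0],[0,0,0],[0,0,0]], grip=[0,0,0,0,0])

```text
time: 14.85
ee_pos: [0.4234, -0.0655, 0.292]
tcp_rot: [-179.8, 0.0, 87.2]
wrist_force: [1.1, 0.9, -4.6]
opening: 0.0151
grasp_force: 59.3
```

Request:
move_arm(offset=[[3.4,0,0],[3.4,0,0],[3.4,0,0],[3.4,0,0.1],[3.4,0,0.1]], twist=[[0,0.02,0],[0,0.02,0],[0,0.02,0],[0,0.02,0],[0,0.034,0]], grip=[0,0,0,0,0])

```text
time: 15.35
ee_pos: [0.4317, 0.1045, 0.2967]
tcp_rot: [-179.8, -6.5, 87.2]
wrist_force: [0.9, 0.1, -4.8]
opening: 0.0154
grasp_force: 59.3
```

```bash
python3 plan.py 0.44 0.147 0.275 87 2 6.5;  python3 plan.py 0.6255 0.147 0.275 87 7 6.5
```

```text
from [0.4317 0.1045 0.2967] [-179.8   -6.5   87.2] twist/row [-0.002 -0.     0.002]
[2.0, 0.3, 1.3]
[2.0, 0.3, 1.3]
from [0.4317 0.1045 0.2967] [-179.8   -6.5   87.2] twist/row [-0.001 -0.     0.   ]
[0.7, 2.7, 0.4]
[0.7, 2.7, 0.4]
[0.7, 2.7, 0.4]
[0.7, 2.7, 0.4]
[0.7, 2.7, 0.4]
[0.7, 2.7, 0.4]
[0.7, 2.7, 0.4]
```

Request:
move_arm(offset=[[2.0,0.3,1.3],[2.0,0.3,1.3],[0.1,2.7,0],[0.1,2.7,0],[0.2,2.7,0]], twist=[[0,0,0],[0,0,0],[0,0,0],[0,0,0],[0,0,0]], grip=[0,0,0,0,0])

```text
time: 15.85
ee_pos: [0.5218, 0.1455, 0.2754]
tcp_rot: [-179.8, -6.5, 87.2]
wrist_force: [0.2, 1.2, -3.8]
opening: 0.015
grasp_force: 60.2
```

Request:
move_arm(offset=[[0.1,2.7,0.1],[0.1,2.7,0],[0.2,2.7,0],[0.1,2.4,0],[0,0,0]], twist=[[0,0,0],[0,0,0],[0,0,0],[0,0,0],[0,0,0]], grip=[0,0,0,0,0])

```text
time: 16.35
ee_pos: [0.6284, 0.145, 0.2726]
tcp_rot: [-179.7, -6.4, 87.1]
wrist_force: [-0.6, -0.5, -5.2]
opening: 0.0156
grasp_force: 60.6
```

Request:
move_arm(offset=[[0,-0.2,0.9],[0,0,0.6],[0,0,0.2],[0,0,0.1],[0,0,0]], twist=[[0,0,0],[0,0,0],[0,0,0],[0,0,0],[0,0,0]], grip=[0,0,0,0,0])

```text
time: 16.85
ee_pos: [0.6241, 0.1474, 0.2579]
tcp_rot: [-179.9, -6.5, 87.2]
wrist_force: [-0.2, 0.1, -4.0]
opening: 0.0157
grasp_force: 60.7
```

Request:
move_arm(offset=[[0,0.1,0.2],[0,0,0.2],[0,0,0]], twist=[[0,0,0],[0,0,0],[0,0,0]], grip=[0,0,0])

```text
time: 17.15
ee_pos: [0.6256, 0.1478, 0.2555]
tcp_rot: [179.9, -6.5, 87.2]
wrist_force: [-1.7, -1.0, 4.7]
opening: 0.0154
grasp_force: 62.0
```

On the tube; release.

Request:
move_arm(offset=[[0,0,0],[0,0,0],[0,0,0],[0,0,0],[0,0,0]], twist=[[0,0,0],[0,0,0],[0,0,0],[0,0,0],[0,0,0]], grip=[1,1,1,1,1])

```text
time: 17.65
ee_pos: [0.6253, 0.1478, 0.2535]
tcp_rot: [-179.9, -6.5, 87.2]
wrist_force: [0.4, -0.3, 0.9]
opening: 0.0851
grasp_force: 0.0
```

Request:
move_arm(offset=[[0,0,0],[0,0,0],[0,0,0],[0,0,0],[0,0,0]], twist=[[0,0,0],[0,0,0],[0,0,0],[0,0,0],[0,0,0]], grip=[1,1,1,1,1])

```text
time: 18.15
ee_pos: [0.6253, 0.1478, 0.2537]
tcp_rot: [-179.9, -6.5, 87.2]
wrist_force: [-0.5, 0.3, 0.4]
opening: 0.0852
grasp_force: 0.0
```

Request:
move_arm(offset=[[0,0,0],[0,0,0],[0,0,0],[0,0,-3],[0,0,-3]], twist=[[0,0,0],[0,0,0],[0,0,0],[0,0,0],[0,0,0]], grip=[1,1,1,1,1])

```text
time: 18.65
ee_pos: [0.6246, 0.1409, 0.3132]
tcp_rot: [-179.8, -6.5, 87.2]
wrist_force: [0.5, 0.1, -0.3]
opening: 0.0855
grasp_force: 0.0
```

Request:
move_arm(offset=[[0,0,-3],[0,0,0],[0,0,0],[0,0,0],[0,0,0]], twist=[[0,0,0],[0,0,0],[0,0,0],[0,0,0],[0,0,0]], grip=[1,1,1,1,1])

```text
time: 19.15
ee_pos: [0.6248, 0.1377, 0.3418]
tcp_rot: [-179.8, -6.5, 87.2]
wrist_force: [-0.6, -0.3, 0.4]
opening: 0.0853
grasp_force: 0.0
```

```bash
python3 look.py s5.png
python3 - <<'E'
import cv2; i=cv2.imread("pics/s5.png")[150:390,180:460]; cv2.imwrite("pics/s5c.png",cv2.resize(i,None,fx=2.3,fy=2.3))
E
```

```text
19.15 [0.6248 0.1377 0.3418]
amber plate 472 (array([604.3, -94.7,  85.2, 115.5,   6.5]), array([ 0.6106, -0.092 ,  0.1975]))
pale plate 751 (array([611. ,  58. , 342.7,  75.5,  86.5]), array([0.6127, 0.0306, 0.2055]))
```

View pics/s5c.png

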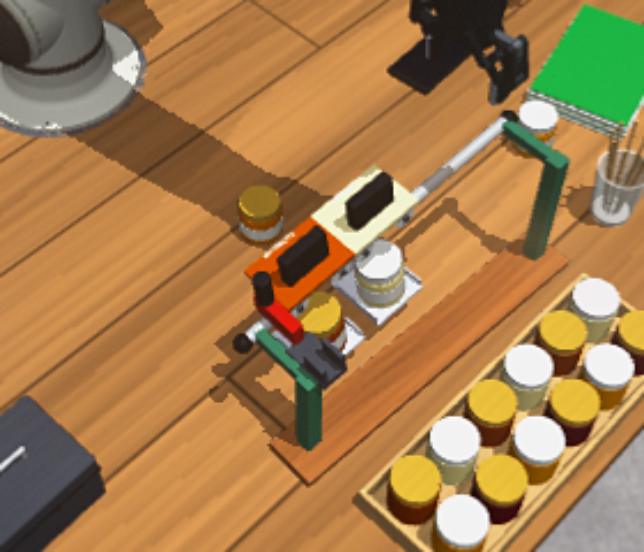

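The pale hanger (plate at about (363,210)) touches the amber one at the bolt, and the bystanders are undisturbed. I'll wait a second for rest, then hand in.

Request:
move_arm(offset=[[0,0,0],[0,0,0],[0,0,0],[0,0,0],[0,0,0]], twist=[[0,0,0],[0,0,0],[0,0,0],[0,0,0],[0,0,0]], grip=[1,1,1,1,1])

```text
time: 19.7
ee_pos: [0.625, 0.1376, 0.3431]
tcp_rot: [-179.9, -6.5, 87.2]
wrist_force: [0.0, -0.0, 0.5]
opening: 0.0853
grasp_force: 0.0
```

Request:
move_arm(offset=[[0,0,0],[0,0,0],[0,0,0],[0,0,0],[0,0,0]], twist=[[0,0,0],[0,0,0],[0,0,0],[0,0,0],[0,0,0]], grip=[1,1,1,1,1])

```text
time: 20.2
ee_pos: [0.625, 0.1376, 0.3431]
tcp_rot: [-179.9, -6.5, 87.2]
wrist_force: [-0.2, 0.1, 0.4]
opening: 0.0854
grasp_force: 0.0
```

```bash
python3 look.py s6.png; python3 -c "
from workcell import bot
print(bot.job_done())"
```

```text
20.2 [0.625  0.1376 0.3431]
amber plate 478 (array([604.2, -94.5,  86.8, 116.8,   7.3]), array([ 0.6102, -0.0923,  0.1973]))
pale plate 742 (array([611.7,  60.1, 343.5,  75.4,  86.3]), array([0.6127, 0.0301, 0.2056]))
the job is handed in; nothing more can be done
None
```

The bolt is shut, the amber hanger rolled down to rest against it, and the pale hanger rolled down to rest against the amber one; I handed the job in at about 20 s of the 72 s, with no verdict returned.

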